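Set out the biscuit gift station

TASK

Set out the biscuit gift-packing station on the wooden serving board: as seen from the robot, put the round metal cutter in the middle of the coaster on the left and the roll of ribbon tape from the steel table in the middle of the coaster on the right, whichever of the two coasters that is. Take the green-lidded tin out of the rack and stand it on the bare wood halfway between the two coasters, then stand the orange-lidded tin centred on top of it. Leave the blue-lidded and white-lidded tins standing in their places in the rack, and let go of everything.

Things in the scene. Friction and masses are not known exactly. Their poses are not given: they have to be found in the camera images.
- ring_cutter: Plain round metal cookie cutter (a ring), 62 mm diameter, 23 mm high. Open top and bottom, thin tin wall, about 60 g. Lies flat on the steel table, to the left or right of the board. Origin at the centre of its underside, z up.
- tape_roll: White roll of ribbon tape on its spool, lying flat on the steel table, 58 mm diameter, 18 mm high, about 60 g, solid to the fingers. It is to the left or right of the board. Origin at the centre of its underside, z up. (A similar roll far back on the thick wooden block is not meant.)
- tin_green: Cylindrical metal tin, 44 mm diameter, 40 mm tall, about 90 g, silver body with a flat green lid; origin at the centre of its underside, z up. It starts upright in one pocket of the rack (any of the four), its top 44 mm above the table. To be moved.
- tin_orange: Cylindrical metal tin, 44 mm diameter, 40 mm tall, about 90 g, silver body with a flat orange lid; origin at the centre of its underside, z up. It starts upright in one pocket of the rack (any of the four), its top 44 mm above the table. To be moved.
- tin_blue: Cylindrical metal tin, 44 mm diameter, 40 mm tall, about 90 g, silver body with a flat blue lid; origin at the centre of its underside, z up. It starts upright in one pocket of the rack (any of the four), its top 44 mm above the table. Stays in the rack.
- tin_white: Cylindrical metal tin, 44 mm diameter, 40 mm tall, about 90 g, silver body with a flat white lid; origin at the centre of its underside, z up. It starts upright in one pocket of the rack (any of the four), its top 44 mm above the table. Stays in the rack.
- tin_rack: Low dark steel rack, 58 x 220 x 18 mm, fixed on the table behind the board: four open pockets in a row along its y axis (roughly left to right), 50 x 50 mm inside, 54 mm apart, walls 4 mm, floor 4 mm above the table. The tins stand about 10 mm apart, so fingers fit only in front of and behind a tin (along the rack's x axis), not between two. Origin under its centre, on the table.
- serving_board: Wooden serving board, 90 x 270 x 12 mm, fixed on the table, long side along its y axis (roughly left to right, +y left). Origin under its centre on the table, also halfway between the two coasters; its top is 12 mm above the table. The coasters' centres lie on its y axis, 90 mm either side of its centre, leaving 104 mm of bare wood between their edges.
- slate_coaster: Dark grey slate round coaster, 76 mm diameter, 5 mm thick, fixed on the serving board, at its left or right end; origin at the centre of its underside (12 mm above the table); its top is 17 mm above the table.
- cork_coaster: Light brown speckled cork round coaster, 76 mm diameter, 5 mm thick, fixed on the serving board, at its left or right end; origin at the centre of its underside (12 mm above the table); its top is 17 mm above the table.
Mind the look-alikes: they are no part of the job. Leave any purple or red look-alike of the tin_orange alone.

How it is judged (in metres and radians):
At the end, for the whole second after the job is handed in: Round cutter flat on the left coaster, tape roll on the right, each within 15 mm of its centre; green tin upright on the board within 15 mm of halfway between the coasters; orange upright on it within 10 mm; blue and white tins within 20 mm of their start, upright; all released and at rest (((y of slate_coaster in the frame of serving_board above 0 m and horizontal distance between ring_cutter and slate_coaster below 0.015 m and z of ring_cutter in the frame of slate_coaster between 0.001 and 0.009 m and angle between each of ring_cutter, tape_roll's own z axis and vertical below 0.1 rad and horizontal distance between tape_roll and cork_coaster below 0.015 m and z of tape_roll in the frame of cork_coaster between 0.001 and 0.009 m) or (y of cork_coaster in the frame of serving_board above 0 m and horizontal distance between ring_cutter and cork_coaster below 0.015 m and z of ring_cutter in the frame of cork_coaster between 0.001 and 0.009 m and angle between each of ring_cutter, tape_roll's own z axis and vertical below 0.1 rad and horizontal distance between tape_roll and slate_coaster below 0.015 m and z of tape_roll in the frame of slate_coaster between 0.001 and 0.009 m)) and horizontal distance between tin_green and serving_board below 0.015 m and z of tin_green in the frame of serving_board between 0.008 and 0.016 m and angle between each of tin_green, tin_orange, tin_blue, tin_white's own z axis and vertical below 0.1 rad and horizontal distance between tin_orange and tin_green below 0.01 m and z of tin_orange in the frame of tin_green between 0.036 and 0.044 m and distance of each of tin_blue, tin_white from where it was at the start of the episode below 0.02 m and linear speed of each of ring_cutter, tape_roll, tin_green, tin_orange below 0.02 m/s); the robot touches nothing.
It fails at once if the blue-lidded or the white-lidded tin is taken out of its place in the rack or knocked over (distance of any of tin_blue, tin_white from where it was at the start of the episode above 0.03 m).
It also fails if it takes over 96 s, if anything falls off the work surface, if the arm or the gripper's body presses on something with over 40 N, if the wrist force passes 120 N, or if a joint passes its speed limit or range.

ROBOT

A 6-joint arm with a two-finger parallel gripper is mounted at the origin on a cart in front of the work surface, level with it; the furniture and walls round the work are solid. World frame = base frame: x ahead of the robot, y to its left, z up, the work surface at z = 0. Lengths are in mm, angles in rad, forces in N, time in s.
With the tool pointing down it reaches from about 400 to 925 mm from the base axis. Payload 12.5 kg.
Tool frame: the origin (TCP) lies on the mounting face of the last link; the fingertips stand 190 mm ahead of it and the grasp point (between the pads) lies 171 mm ahead of it; z points along the fingers, y is the line along which they close (so a half turn about z gives the same grasp; the last joint's range is limited). The gripper opens to 95 mm and grips with 3 to 60 N. Pads are 20 mm wide; open, the fingers measure 119 mm over their backs; the gripper's body (75 mm by 180 mm) begins 59 mm behind the grasp point.
Start: joints at [1.048, 0.491, 1.559, -0, 1.092, -0.106], TCP at [253, 571.503, 404.761] pointing down, gripper open.
Joint ranges: [-3.1, 3.1], [-0.84, 2.19], [0.05, 2.79], [-1.13, 4.28], [0.06, 2.93], [-2.69, 2.69]. Speed limits (rad/s): [2.22, 2.22, 2.79, 3.14, 3.14, 3.14].

INTERFACE

Orientations are given as [roll, pitch, yaw] about the fixed x, y, z axes, in that order (R = Rz(yaw) Ry(pitch) Rx(roll)).
In Python, from cell import * gives the robot as it stands.
- The arm moves only by the tool arm_command, never from a script. Its argument "rows" is a list that holds one entry, the list of rows, each a list of 7 numbers: the shift along the tool's x, y, z normalised to -1 to 1, where 1 is 0.15 m, then the turn, a rotation vector about the tool's x, y, z normalised to -1 to 1, where 1 is 360 degrees, then the opening, from -1 (shut) to 1 (fully open). A call has 1 to 10 rows; each row is the pose to reach, as a shift and turn from the pose commanded when the call began, along the tool's axes at that moment, turning the shorter way round; what a row does not reach only later rows make up. A row lasts 1/12 s, in which the tool goes at most 41.7 mm and 7.16 degrees, less where a joint would pass 70% of its speed; a pose out of reach is approached as far as the arm can. A call with a number of a shift or a turn outside -1 to 1 is refused whole. A call with a gripper value outside its range is refused whole. The fingers move at their own pace and stop on an object; the grip force is fixed at half the most. Time passes only in rows, so rows that repeat a pose let the fingers close. It gives the time, the measured TCP pose, the force, the opening and the grip force at its end, in the units of the state.
- state(): the state, without advancing time (a new reading comes with each control period).
- read_camera(name): name is "scene" or "side" or "wrist"; returns (picture, depth): 400x640x3 uint8, red, green, blue; 400x640 float32, mm along the optical axis (not along the pixel's ray), 0 where there is no reading.
- get_calibration(name): a dict with "camera_matrix" (3x3 intrinsics, pixels), "position" and "orientation" of the camera in the world; the wrist camera has in their place "hand_eye" (4x4, takes a point from camera to tool coordinates, whose origin is the TCP and whose axes are the flange's). Camera axes: x right, y up, looking along -z (the intrinsics and any distortion apply to the point x, -y, -z); pixel columns grow to the right and rows downward; lengths in mm; the calibration is good to about 2 mm. The wrist camera is an equidistant fisheye: a pixel r from the principal point sees the ray r / f radians off the axis. A picture is of the moment at which its call begins: read the wrist's pose just before it. get_calibration takes no time and is no camera call.
- job_done(): hands the job in; it is judged then, once.
The state is a dict: "t": time; "joints": joint angles; "qvel": joint speeds; "tau": joint torques, N m; "eef_pos": TCP position; "tcp_rot": TCP orientation; "ft_force": force on the tool from outside, world axes, zero at the start; "moment": the same for the moment, N m; "opening": opening from 0.0 (shut) to 1.0 (fully open); "grip_force": force on a finger pad.
Only numpy, scipy, OpenCV 4.12 (cv2) and the standard library are available. Lean on these libraries where they do the work, as an engineer would, in place of code of your own. Each camera call takes 0.05 s, during which the arm holds its last target. There are 200 camera calls.

## Working session

There is one attempt and no reset: what is moved stays moved. The work goes in short steps, Python scripts to look and compute and a tool call to move; the robot and the scene stay as the last step left them, time stands still between calls to the robot, and variables do not carry over. Pictures are saved under pics/ and viewed, at most 14 in all, crops included, and the job is handed in when it is done.

Besides the shell and the picture viewer there is one more tool, called after "Request:" by a JSON object that holds its "fn" and its "kwargs". arm_command: Moves the arm, as the interface text tells. Its arguments: {"type":"object","properties":{"rows":{"type":"array","items":{"type":"array","items":{"type":"array","items":{"type":"number","minimum":-1,"maximum":1}}}}},"required":["rows"]}

```bash
ls; mkdir -p pics
python3 - <<'E'
from cell import *
import cv2
print(state())
for n in ["scene","side"]:
    p,d=read_camera(n); cv2.imwrite(f"pics/{n}0.png",p[:,:,::-1]); import numpy as np; np.savez(f"pics/{n}0.npz",p=p,d=d)
    print(n,get_calibration(n))
print(get_calibration("wrist"))
E
```

```text
pics
{'t': 0.0, 'joints': array([ 1.04838764e+00,  4.91533909e-01,  1.55947365e+00, -1.32483100e-05,
        1.09166913e+00, -1.05570452e-01]), 'qvel': array([-1.12067019e-03, -1.04384923e-03, -1.14549907e-03,  1.26814123e-03,
       -1.13720266e-03, -2.44486707e-05]), 'tau': array([-6.23500637e-04, -6.12625122e+01, -2.58183521e+01,  6.92400662e-02,
        4.82576201e-02, -1.35636601e-04]), 'eef_pos': array([252.98612486, 571.46201636, 404.16923165]), 'tcp_rot': array([-3.14051341e+00, -1.02545669e-04,  2.72476047e+00]), 'ft_force': array([0.84193392, 0.80638889, 0.41804873]), 'moment': array([ 0.00877675, -0.0085253 , -0.05257204]), 'grip_force': 0.0, 'opening': 1.00110610189109}
scene {'camera_matrix': array([[396.24926191,   0.        , 320.84529273],
       [  0.        , 396.24926191, 197.7467808 ],
       [  0.        ,   0.        ,   1.        ]]), 'position': array([244.90128626, 463.2711628 , 693.55583911]), 'orientation': array([ 0.70117358, -0.0092161 , -2.59058626])}
side {'camera_matrix': array([[439.76700417,   0.        , 319.69702133],
       [  0.        , 439.76700417, 193.55827636],
       [  0.        ,   0.        ,   1.        ]]), 'position': array([ 393.27035819, -718.72816   ,  647.0209681 ]), 'orientation': array([ 0.8990431 ,  0.01567364, -0.1913679 ])}
{'camera_matrix': array([[309.70691629,   0.        , 321.50712882],
       [  0.        , 309.70691629, 198.31962067],
       [  0.        ,   0.        ,   1.        ]]), 'hand_eye': array([[ 3.26765601e-04,  9.59183544e-01,  2.82784056e-01,
         8.07671203e+01],
       [ 9.99999794e-01, -1.57449210e-04, -6.21473664e-04,
        -2.63820882e-01],
       [-5.51583186e-04,  2.82784201e-01, -9.59183398e-01,
         1.86681374e+01],
       [ 0.00000000e+00,  0.00000000e+00,  0.00000000e+00,
         1.00000000e+00]])}
```

View pics/scene0.png

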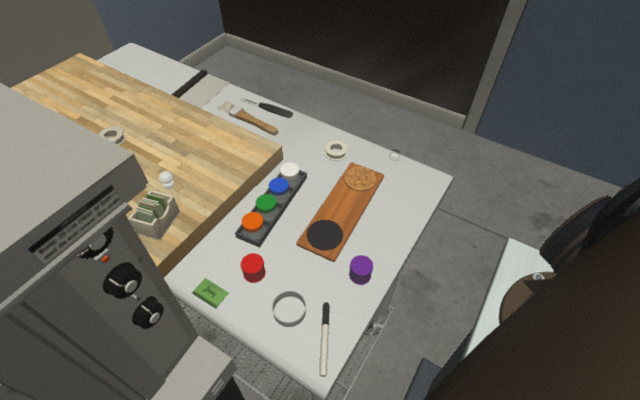

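View pics/side0.png

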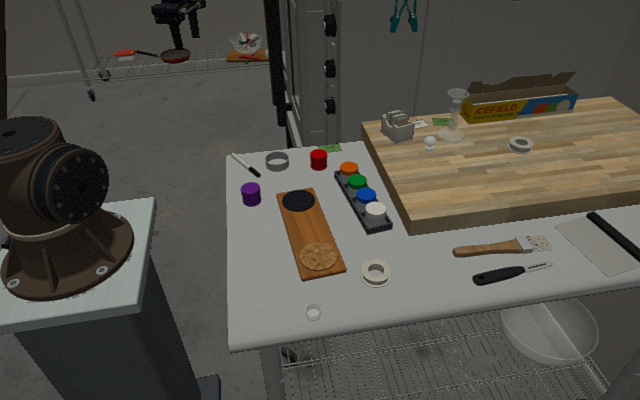

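The scene view shows orange (253,221), green (266,203), blue (279,186) and white (290,170) in the rack. Slate is at (325,235), on the robot's left, and cork is at (361,178), on its right. The cutter is at (290,308) and the tape roll at (336,150). The side view agrees: slate (298,200), cork (319,256), cutter (277,161), tape (376,272).

```bash
cat > h.py <<'E'
import numpy as np, cv2
from scipy.spatial.transform import Rotation as R
from cell import *
def ray(n,uv,cal=None):
    c=cal or get_calibration(n); K=c["camera_matrix"]
    d=np.array([(uv[0]-K[0,2])/K[0,0],-(uv[1]-K[1,2])/K[1,1],-1.])
    return np.array(c["position"]), R.from_euler('xyz',c["orientation"]).as_matrix()@d
def plane(n,uv,z):
    o,d=ray(n,uv); return o+d*(z-o[2])/d[2]
def blob(p,seed,rad,f):
    """pixels of the mask f(hsv,rgb) within rad of seed: largest contour"""
    hsv=cv2.cvtColor(p,cv2.COLOR_RGB2HSV).astype(int)
    m=f(hsv[...,0],hsv[...,1],hsv[...,2]).astype(np.uint8)
    w=np.zeros_like(m); cv2.circle(w,tuple(seed),rad,1,-1); m*=w
    c,_=cv2.findContours(m,cv2.RETR_EXTERNAL,cv2.CHAIN_APPROX_NONE)
    return max(c,key=cv2.contourArea)
def circ(n,c,z):
    """contour -> world points on plane z -> circle by min enclosing"""
    P=np.array([plane(n,q,z)[:2] for q in cv2.convexHull(c)[:,0]],np.float32)
    return P
def fitc(P):
    A=np.c_[2*P,np.ones(len(P))]; s=np.linalg.lstsq(A,(P**2).sum(1),rcond=None)[0]
    return s[:2],np.sqrt(s[2]+s[:2]@s[:2])
E
python3 - <<'E'
from h import *
M={'orange':lambda h,s,v:(s>170)&(h<20)&(h>5)&(v>80),'green':lambda h,s,v:(s>120)&(h>45)&(h<80),
'blue':lambda h,s,v:(s>120)&(h>100)&(h<130),'white':lambda h,s,v:(s<50)&(v>170),
'slate':lambda h,s,v:(v<75)&(s<120),'cork':lambda h,s,v:(s<150)&(v>80),'tape':lambda h,s,v:(v>10)}
S={'scene':dict(orange=(253,221),green=(266,203),blue=(279,186),white=(290,170),slate=(325,235),cork=(361,178)),
'side':dict(orange=(349,169),green=(357,182),blue=(366,196),white=(375,210),slate=(298,200),cork=(319,256))}
for n in S:
    f=np.load(f"pics/{n}0.npz"); p,d=f['p'],f['d']
    for k,s in S[n].items():
        z=44 if k in('orange','green','blue','white') else 17
        try:
            c=blob(p,s,12 if z==44 else 22,M[k]); 
            C,r=fitc(circ(n,c,z)); print(n,k,C.round(1),r.round(1),cv2.contourArea(c))
        except Exception as e: print(n,k,e)
    o={'scene':[(290,308),(336,150)],'side':[(277,161),(376,272)]}[n]
    rows=[]
    for (x,y) in o:
        crop=p[y-25:y+25,x-30:x+30][:,:,::-1]; rows.append(cv2.resize(crop,(380,317),interpolation=cv2.INTER_NEAREST))
        # point-cloud based: points 8..30 mm above the table
        yy,xx=np.mgrid[y-25:y+25,x-30:x+30]; 
        P=np.array([(lambda o,dr:o+dr*d[b,a])(*ray(n,(a,b))) for a,b in zip(xx.ravel(),yy.ravel()) if d[b,a]>0])
        print(n,'z pct',np.percentile(P[:,2],[5,25,50,75,90,95,99]).round(1))
    cv2.imwrite(f"pics/{n}_crop.png",np.hstack(rows))
a=[cv2.imread(f"pics/{n}_crop.png") for n in S]; b=np.vstack(a); cv2.imwrite("pics/crops.png",cv2.resize(b,None,fx=.9,fy=.9))
E
```

```text
scene orange [612.8 120.8] 23.0 294.0
scene green [619.7  65.1] 21.8 229.0
scene blue [624.4  11.8] 23.4 237.0
scene white [635.7 -48.2] 27.0 274.5
scene slate [480.7  53.9] 36.6 771.0
scene cork [ 497.9 -142.6] 53.0 904.5Traceback (most recent call last):
  File "<stdin>", line 21, in <module>
  File "h.py", line 5, in ray
    c=cal or get_calibration(n); K=c["camera_matrix"]
             ~~~~~~~~~~~~~~~^^^
ValueError: time passes only in moves, steps and waits
```

```bash
python3 - <<'E'
s=open('h.py').read()
s=s.replace("def ray(","CAL={n:get_calibration(n) for n in('scene','side','wrist')}\ndef ray(").replace("cal or get_calibration(n)","CAL[n]")
open('h.py','w').write(s)
E
python3 - <<'E'
from h import *
M={'orange':lambda h,s,v:(s>170)&(h<20)&(h>5)&(v>80),'green':lambda h,s,v:(s>120)&(h>45)&(h<80),
'blue':lambda h,s,v:(s>120)&(h>100)&(h<130),'white':lambda h,s,v:(s<50)&(v>190),
'slate':lambda h,s,v:(v<75)&(s<120)}
S={'scene':dict(orange=(253,221),green=(266,203),blue=(279,186),white=(290,170),slate=(325,235)),
'side':dict(orange=(349,169),green=(357,182),blue=(366,196),white=(375,210),slate=(298,200))}
b=[]
for n in S:
    f=np.load(f"pics/{n}0.npz"); p,d=f['p'],f['d']
    for k,s in S[n].items():
        z=44 if k in('orange','green','blue','white') else 17
        c=blob(p,s,12 if z==44 else 22,M[k]); C,r=fitc(circ(n,c,z)); print(n,k,C.round(1),r.round(1),cv2.contourArea(c))
    # board: brown saturated wood near slate, min area rect at z=12
    hsv=cv2.cvtColor(p,cv2.COLOR_RGB2HSV)
    o={'scene':[(290,308),(336,150),(361,178)],'side':[(277,161),(376,272),(319,256)]}[n]
    for (x,y) in o:
        print(n,(x,y),'table hsv',hsv[y-24,x-28],hsv[y-24,x+28],hsv[y,x])
        b.append(cv2.resize(p[y-25:y+25,x-26:x+26][:,:,::-1],(260,250),interpolation=cv2.INTER_NEAREST))
cv2.imwrite("pics/crops.png",np.vstack([np.hstack(b[:3]),np.hstack(b[3:])]))
E
```

```text
scene orange [612.8 120.8] 23.0 294.0
scene green [619.7  65.1] 21.8 229.0
scene blue [624.4  11.8] 23.4 237.0
scene white [636.5 -48.7] 26.3 264.5
scene slate [480.7  53.9] 36.6 771.0
scene (290, 308) table hsv [ 33  11 203] [ 20  11 202] [ 27  14 200]
scene (336, 150) table hsv [ 37  18 187] [ 48  12 108] [ 40  12 197]
scene (361, 178) table hsv [ 22  34 215] [ 33  15 171] [ 15 148 178]
side orange [615.2 113.3] 21.7 137.0
side green [618.6  55.1] 25.8 198.0
side blue [625.    2.5] 25.7 235.0Traceback (most recent call last):
  File "<stdin>", line 12, in <module>
  File "h.py", line 17, in blob
    return max(c,key=cv2.contourArea)
ValueError: max() iterable argument is empty
```

Request:
{"fn": "arm_command", "kwargs": {"rows": [[[-0.8,-0.62,0,0,0,0,1],[-0.8,-0.62,0,0,0,0,1],[-0.8,-0.62,0,0,0,0,1],[-0.8,-0.62,0,0,0,0,1]]]}}

```text
t: 0.43
eef_pos: [325.8, 435.3, 404.5]
tcp_rot: [-3.14, 0.0, 2.724]
ft_force: [0.7, 0.1, 0.7]
opening: 0.998
grip_force: 0.0
```

Request:
{"fn": "arm_command", "kwargs": {"rows": [[[-0.8,-0.62,0,0,0,0,1],[-0.8,-0.62,0,0,0,0,1],[-0.8,-0.62,0,0,0,0,1],[-0.8,-0.62,0,0,0,0,1]]]}}

```text
t: 0.77
eef_pos: [398.1, 301.6, 404.6]
tcp_rot: [-3.141, 0.0, 2.724]
ft_force: [0.6, 0.5, 0.3]
opening: 0.997
grip_force: 0.0
```

Request:
{"fn": "arm_command", "kwargs": {"rows": [[[-0.8,-0.62,0,0,0,0,1],[-0.8,-0.62,0,0,0,0,1],[-0.8,-0.62,0,0,0,0,1],[-0.8,-0.62,0,0,0,0,1]]]}}

```text
t: 1.1
eef_pos: [470.3, 167.8, 404.6]
tcp_rot: [-3.141, 0.0, 2.724]
ft_force: [0.1, -0.1, -0.2]
opening: 0.997
grip_force: 0.0
```

Request:
{"fn": "arm_command", "kwargs": {"rows": [[[-0.8,-0.62,0,0,0,0.162,1],[-0.8,-0.62,0,0,0,0.162,1],[-0.8,-0.62,0,0,0,0.162,1],[-0.8,-0.62,0,0,0,0.162,1],[-0.8,-0.62,0,0,0,0.162,1],[-0.8,-0.62,0,0,0,0.162,1],[-0.8,-0.62,0,0,0,0.162,1],[-0.8,-0.62,0,0,0,0.162,1],[-0.8,-0.62,0,0,0,0.162,1],[-0.8,-0.62,0,0,0,0.162,1]]]}}

```text
t: 1.93
eef_pos: [541.3, 37.0, 404.6]
tcp_rot: [-3.141, -0.0, 1.709]
ft_force: [-1.2, 0.4, 0.4]
opening: 1.003
grip_force: 0.0
```

Run:
```python
from h import *
s=state(); p,d=read_camera("wrist")
np.savez("pics/w1.npz",p=p,d=d,pos=s['eef_pos'],rot=s['tcp_rot']); cv2.imwrite("pics/w1.png",p[:,:,::-1])
print(s['t'],s['eef_pos'],s['tcp_rot'],s['joints'],s['qvel'].round(3))
```

```text
1.9333 [541.28803903  37.00666863 404.55440023] [-3.14125961e+00 -1.36770849e-04  1.70915954e+00] [-5.35129376e-02  3.74357594e-01  1.76169109e+00  8.37622429e-05
  1.00589699e+00 -1.91921023e-01] [ 0.004 -0.002 -0.001  0.    -0.    -0.06 ]
```

View pics/w1.png

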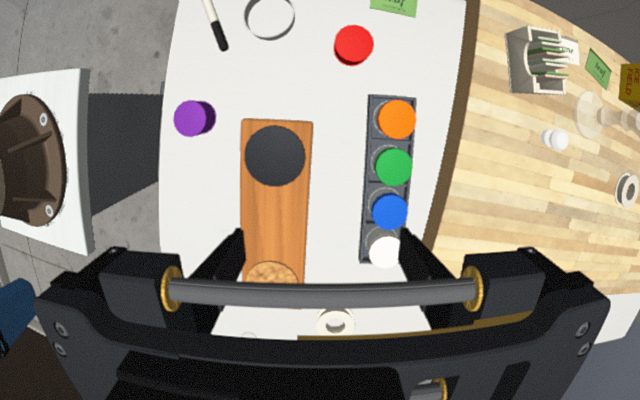

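The wrist view shows slate (275,155), orange (397,119), green (394,167) and blue (389,211). The cutter (270,15) is cut off at the top edge, and the tape (336,322) is half hidden by the gripper. I'll take one view further left and one further right.

Request:
{"fn": "arm_command", "kwargs": {"rows": [[[0.6,0,0,0,0,0,1],[0.6,0,0,0,0,0,1],[0.6,0,0,0,0,0,1],[0.6,0,0,0,0,0,1],[0.6,0,0,0,0,0,1],[0.6,0,0,0,0,0,1]]]}}

```text
t: 2.48
eef_pos: [529.3, 125.4, 404.7]
tcp_rot: [-3.142, 0.0, 1.708]
ft_force: [0.2, -1.1, 0.3]
opening: 1.001
grip_force: 0.0
```

Run:
```python
from h import *
s=state(); p,d=read_camera("wrist")
np.savez("pics/w2.npz",p=p,d=d,pos=s['eef_pos'],rot=s['tcp_rot']); cv2.imwrite("pics/w2.png",p[:,:,::-1])
print(s['t'],s['eef_pos'],s['qvel'].round(3))
```

```text
2.4833 [529.281499   125.36399883 404.68978979] [-0.013  0.    -0.     0.002  0.001  0.011]
```

Request:
{"fn": "arm_command", "kwargs": {"rows": [[[-1,0,0,0,0,0,1],[-1,0,0,0,0,0,1],[-1,0,0,0,0,0,1],[-1,0,0,0,0,0,1]]]}}

```text
t: 2.87
eef_pos: [549.6, -26.7, 404.7]
tcp_rot: [3.141, 0.001, 1.705]
ft_force: [-0.2, -0.5, -1.0]
opening: 1.001
grip_force: 0.0
```

Request:
{"fn": "arm_command", "kwargs": {"rows": [[[-0.8,0,0,0,0,0,1],[-0.8,0,0,0,0,0,1],[-0.8,0,0,0,0,0,1],[-0.8,0,0,0,0,0,1],[-0.8,0,0,0,0,0,1],[-0.8,0,0,0,0,0,1]]]}}

```text
t: 3.37
eef_pos: [565.4, -142.0, 404.5]
tcp_rot: [-3.141, -0.001, 1.705]
ft_force: [-0.2, 0.9, -0.6]
opening: 1.001
grip_force: 0.0
```

Run:
```python
from h import *
s=state(); p,d=read_camera("wrist")
np.savez("pics/w3.npz",p=p,d=d,pos=s['eef_pos'],rot=s['tcp_rot']); cv2.imwrite("pics/w3.png",p[:,:,::-1])
print(s['t'],s['eef_pos'],s['qvel'].round(3))
a=[np.load(f"pics/w{i}.npz")['p'][:270,:,::-1] for i in (2,3)]; cv2.imwrite("pics/w23.png",np.vstack(a))
```

```text
3.3667 [ 565.35622119 -142.04777081  404.48191377] [ 0.032 -0.008  0.005  0.001  0.001  0.003]
```

View pics/w23.png

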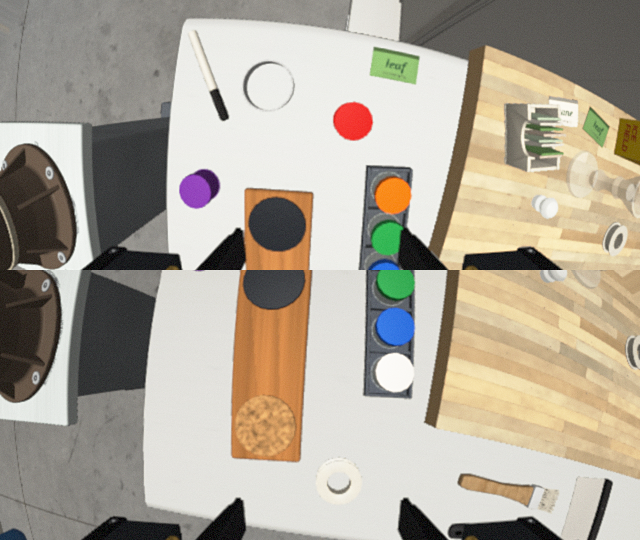

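w2 (top half) shows the cutter at (270,86), slate (277,223) and orange (393,195). w3 (bottom half, rows minus 270) shows cork (266,156), tape (339,211), white (394,103) and blue (396,57).

```bash
cat >> h.py <<'E'
def wrays(f,uv):
    c=CAL['wrist']; K=c["camera_matrix"]; uv=np.atleast_2d(uv).astype(float)
    v=(uv-K[:2,2])/K[0,0]; t=np.linalg.norm(v,axis=1); k=np.sin(t)/np.maximum(t,1e-9)
    dc=np.c_[v[:,0]*k,-v[:,1]*k,-np.cos(t)]
    H=c["hand_eye"]; Rt=R.from_euler('xyz',f['rot']).as_matrix()
    return f['pos']+Rt@H[:3,3], dc@(Rt@H[:3,:3]).T, np.cos(t)
def wplane(f,uv,z):
    o,d,_=wrays(f,uv); return o+d*((z-o[2])/d[:,2])[:,None]
def wcloud(f):
    d=f['d']; yy,xx=np.mgrid[:400,:640]; o,r,c=wrays(f,np.c_[xx.ravel(),yy.ravel()])
    P=o+r*(d.ravel()/c)[:,None]; P[d.ravel()<=0]=np.nan; return P.reshape(400,640,3)
E
python3 - <<'E'
from h import *
T={'w2':dict(slate=(277,223),orange=(393,195),ring=(270,86)),'w1':dict(slate=(275,155),orange=(397,119),green=(394,167),blue=(389,211)),
'w3':dict(blue=(396,57),white=(394,103),cork=(266,156),tape=(339,211))}
M={'orange':lambda h,s,v:(s>170)&(h<20)&(h>5)&(v>80),'green':lambda h,s,v:(s>120)&(h>45)&(h<80),
'blue':lambda h,s,v:(s>120)&(h>100)&(h<130),'white':lambda h,s,v:(s<60)&(v>190),'slate':lambda h,s,v:(v<75)&(s<120)}
for n in T:
    f=dict(np.load(f"pics/{n}.npz")); P=wcloud(f); Z=P[...,2]
    print(n,'table z',np.nanmedian(Z[60:110,225:240]).round(1))
    for k,s in T[n].items():
        w=np.zeros((400,640),np.uint8); cv2.circle(w,s,36 if k in('slate','cork','ring','tape') else 26,1,-1)
        z=44
        if k in M:
            c=blob(f['p'],s,26 if k!='slate' else 36,M[k]); z=17 if k=='slate' else 44
        else:
            lo,hi,z={'ring':(9,40,23),'tape':(9,30,18),'cork':(14.8,30,17)}[k]
            m=((Z>lo)&(Z<hi)).astype(np.uint8)*w
            cs,_=cv2.findContours(m,cv2.RETR_EXTERNAL,cv2.CHAIN_APPROX_NONE)
            if not cs: print(k,'none',np.nanpercentile(Z[w>0],[5,50,95])); continue
            c=np.concatenate([q for q in cs if cv2.contourArea(q)>3] or cs)
        h=cv2.convexHull(c)[:,0]; C,r=fitc(wplane(f,h,z)[:,:2])
        zc=np.nanmedian(Z[s[1]-4:s[1]+5,s[0]-4:s[0]+5])
        print(n,k,C.round(1),r.round(1),cv2.contourArea(cv2.convexHull(c)),'zc',zc.round(1))
    # board and block
f=dict(np.load("pics/w2.npz"));P=wcloud(f)
m=(P[...,2]>35)&(P[...,0]>640)&(P[...,2]<200)
print('block top z',np.nanmedian(P[...,2][m]),'front x by y:')
for y in range(-40,160,40):
    q=m&(abs(P[...,1]-y)<6); print(y, np.nanpercentile(P[...,0][q],[0,2,10]).round(0) if q.any() else None)
hsv=cv2.cvtColor(f['p'],cv2.COLOR_RGB2HSV); print(hsv[[240,210],[255,305]])
for n in('w1','w3'):
    f=dict(np.load(f"pics/{n}.npz"));hsv=cv2.cvtColor(f['p'],cv2.COLOR_RGB2HSV)
    m=((hsv[...,1]>140)&(hsv[...,0]<20)&(hsv[...,2]>60)).astype(np.uint8); m[:,:225]=0;m[:,320:]=0
    if n=='w1': m[225:]=0
    c=max(cv2.findContours(m,0,1)[0],key=cv2.contourArea); q=wplane(f,c[:,0],12)[:,:2].astype(np.float32); r=cv2.minAreaRect(q); print(n,r)
E
```

```text
w2 table z 1.0
w2 slate [479.9  53.9] 36.4 2280.5 zc 18.3
w2 orange [613.  120.2] 22.2 1025.0 zc 45.2
w2 ring [450.7 225.8] 31.2 2114.5 zc 1.1
w1 table z 1.0
w1 slate [480.   53.6] 36.2 2253.5 zc 18.4
w1 orange [613.5 119.5] 21.8 1117.5 zc 45.5
w1 green [619.5  65.3] 22.1 1091.5 zc 45.2
w1 blue [625.1  11.6] 22.6 1016.5 zc 45.4
w3 table z 1.9
w3 blue [625.6  10.4] 22.5 1163.0 zc 45.3
w3 white [637.1 -40.6] 24.9 1402.5 zc 45.3
w3 cork [ 492.5 -125.9] 38.4 2954.5 zc 18.3
w3 tape [ 591.9 -185.6] 29.2 1562.5 zc 0.8
block top z 46.84510544248974 front x by y:
-40 [640. 641. 644.]
0 [1064. 1072. 1088.]
40 [692. 700. 710.]
80 [693. 694. 712.]
120 [693. 695. 712.]
[[ 12  97  89]
 [ 13 161 201]]
w1 ((481.9640197753906, 28.928226470947266), (86.31486511230469, 137.03944396972656), 4.160851001739502)
w3 ((487.35809326171875, -49.425880432128906), (86.93989562988281, 239.10955810546875), 3.965195894241333)
```

```bash
cat >> h.py <<'E'
def plan(wps,yaw,start=None):
    """wps: list of TCP xyz; prints per leg the tool-axis shift/150 (and turn on the first leg)"""
    s=state(); p=np.array(s['eef_pos']); y0=s['tcp_rot'][2]
    for i,w in enumerate(wps):
        Rt=R.from_euler('xyz',[np.pi,0,y0 if i==0 else yaw]).as_matrix()
        d=Rt.T@(np.array(w,float)-p); t=-(yaw-y0)/(2*np.pi) if i==0 else 0
        print(w,(d/150).round(3),'turn z',round(t,4),'rows>=',int(np.ceil(np.linalg.norm(d)/41.7)))
        p=np.array(w,float)
E
python3 - <<'E'
from h import *
f=dict(np.load("pics/w2.npz"));P=wcloud(f)
m=(P[...,0]>720)&(P[...,0]<780)&(abs(P[...,1]-80)<40); print('block z',np.nanmedian(P[...,2][m]))
plan([[592,-185.6,280],[592,-185.6,194],[592,-185.6,275],[492.5,-125.9,275],[492.5,-125.9,212],[492.5,-125.9,275],[480,20,275],[470,150,275],[450.7,225.8,275],[450.7,225.8,194],[450.7,225.8,275],[470,130,275],[480,53.7,275],[480,53.7,212],[480,53.7,300]],1.682)
E
```

```text
block z 46.12253201711184
[592, -185.6, 280] [-0.317  0.135  0.831] turn z 0.0039 rows>= 4
[592, -185.6, 194] [-0.    -0.     0.573] turn z 0 rows>= 3
[592, -185.6, 275] [ 0.    0.   -0.54] turn z 0 rows>= 2
[492.5, -125.9, 275] [ 0.469 -0.615 -0.   ] turn z 0 rows>= 3
[492.5, -125.9, 212] [-0.   -0.    0.42] turn z 0 rows>= 2
[492.5, -125.9, 275] [ 0.    0.   -0.42] turn z 0 rows>= 2
[480, 20, 275] [0.976 0.025 0.   ] turn z 0 rows>= 4
[470, 150, 275] [0.869 0.03  0.   ] turn z 0 rows>= 4
[450.7, 225.8, 275] [ 0.516 -0.072 -0.   ] turn z 0 rows>= 2
[450.7, 225.8, 194] [-0.   -0.    0.54] turn z 0 rows>= 2
[450.7, 225.8, 275] [ 0.    0.   -0.54] turn z 0 rows>= 2
[470, 130, 275] [-0.649  0.057  0.   ] turn z 0 rows>= 3
[480, 53.7, 275] [-0.513  0.01   0.   ] turn z 0 rows>= 2
[480, 53.7, 212] [-0.   -0.    0.42] turn z 0 rows>= 2
[480, 53.7, 300] [ 0.     0.    -0.587] turn z 0 rows>= 3
```

Request:
{"fn": "arm_command", "kwargs": {"rows": [[[-0.317,0.135,0.83,0,0,0.0039,0.8],[-0.317,0.135,0.83,0,0,0.0039,0.8],[-0.317,0.135,0.83,0,0,0.0039,0.8],[-0.317,0.135,0.83,0,0,0.0039,0.8],[-0.317,0.135,0.83,0,0,0.0039,0.8],[-0.317,0.135,0.83,0,0,0.0039,0.8],[-0.317,0.135,0.83,0,0,0.0039,0.8]]]}}

```text
t: 4.0
eef_pos: [592.4, -184.8, 282.5]
tcp_rot: [3.139, 0.001, 1.683]
ft_force: [-0.3, -0.8, 0.6]
opening: 0.899
grip_force: 0.0
```

Request:
{"fn": "arm_command", "kwargs": {"rows": [[[0,0,0.15,0,0,0,0.8],[0,0,0.3,0,0,0,0.8],[0,0,0.45,0,0,0,0.8],[0,0,0.54,0,0,0,0.8],[0,0,0.573,0,0,0,0.8],[0,0,0.573,0,0,0,0.8],[0,0,0.573,0,0,0,0.8]]]}}

```text
t: 4.58
eef_pos: [592.6, -185.4, 196.1]
tcp_rot: [3.14, 0.001, 1.683]
ft_force: [-0.1, -0.4, 1.0]
opening: 0.901
grip_force: 0.0
```

Request:
{"fn": "arm_command", "kwargs": {"rows": [[[0,0,0,0,0,0,-1],[0,0,0,0,0,0,-1],[0,0,0,0,0,0,-1],[0,0,0,0,0,0,-1],[0,0,0,0,0,0,-1],[0,0,0,0,0,0,-1],[0,0,0,0,0,0,-1],[0,0,0,0,0,0,-1],[0,0,0,0,0,0,-1],[0,0,0,0,0,0,-1]]]}}

```text
t: 5.42
eef_pos: [592.3, -185.7, 194.6]
tcp_rot: [3.141, 0.0, 1.682]
ft_force: [-1.2, 0.2, 5.7]
opening: 0.599
grip_force: 30.0
```

Gripped at 57 mm. Next I lift it, carry it to the cork coaster and lower it.

Request:
{"fn": "arm_command", "kwargs": {"rows": [[[0,0,-0.18,0,0,0,-1],[0,0,-0.36,0,0,0,-1],[0,0,-0.54,0,0,0,-1],[0,0,-0.54,0,0,0,-1]]]}}

```text
t: 5.75
eef_pos: [592.9, -185.9, 279.8]
tcp_rot: [3.136, 0.003, 1.683]
ft_force: [0.9, -0.7, -0.4]
opening: 0.603
grip_force: 30.0
```

Request:
{"fn": "arm_command", "kwargs": {"rows": [[[0.12,-0.16,0,0,0,0,-1],[0.24,-0.32,0,0,0,0,-1],[0.36,-0.48,0,0,0,0,-1],[0.469,-0.615,0,0,0,0,-1],[0.469,-0.615,0,0,0,0,-1],[0.469,-0.615,0,0,0,0,-1],[0.469,-0.615,0,0,0,0,-1]]]}}

```text
t: 6.33
eef_pos: [493.4, -126.4, 275.2]
tcp_rot: [3.141, 0.0, 1.682]
ft_force: [0.4, 0.4, -0.8]
opening: 0.602
grip_force: 30.0
```

Request:
{"fn": "arm_command", "kwargs": {"rows": [[[0,0,0.15,0,0,0,-1],[0,0,0.28,0,0,0,-1],[0,0,0.36,0,0,0,-1],[0,0,0.39,0,0,0,-1],[0,0,0.41,0,0,0,-1],[0,0,0.42,0,0,0,-1],[0,0,0.42,0,0,0,-1],[0,0,0.42,0,0,0,-1]]]}}

```text
t: 7.0
eef_pos: [493.0, -126.1, 212.8]
tcp_rot: [3.141, 0.0, 1.682]
ft_force: [-0.4, -0.0, -0.1]
opening: 0.604
grip_force: 30.0
```

Request:
{"fn": "arm_command", "kwargs": {"rows": [[[0,0,0.007,0,0,0,-1],[0,0,0.007,0,0,0,-1],[0,0,0.007,0,0,0,0.6],[0,0,0.007,0,0,0,0.6],[0,0,0.007,0,0,0,0.6],[0,0,0.007,0,0,0,0.6],[0,0,0.007,0,0,0,0.6],[0,0,0.007,0,0,0,0.6]]]}}

```text
t: 7.67
eef_pos: [492.7, -126.0, 211.2]
tcp_rot: [3.142, -0.0, 1.682]
ft_force: [0.3, 0.2, 0.7]
opening: 0.799
grip_force: 0.0
```

Request:
{"fn": "arm_command", "kwargs": {"rows": [[[0,0,-0.15,0,0,0,0.68],[0,0,-0.3,0,0,0,0.68],[0,0,-0.42,0,0,0,0.68],[0,0,-0.42,0,0,0,0.68]]]}}

```text
t: 8.0
eef_pos: [493.2, -126.1, 277.0]
tcp_rot: [3.138, 0.002, 1.683]
ft_force: [0.6, 0.2, -0.1]
opening: 0.836
grip_force: 0.0
```

Request:
{"fn": "arm_command", "kwargs": {"rows": [[[0.976,0.025,0,0,0,0,0.68],[0.976,0.025,0,0,0,0,0.68],[0.976,0.025,0,0,0,0,0.68],[0.976,0.025,0,0,0,0,0.68]]]}}

```text
t: 8.33
eef_pos: [479.1, 22.8, 273.6]
tcp_rot: [-3.14, -0.001, 1.683]
ft_force: [0.7, 0.6, -0.2]
opening: 0.842
grip_force: 0.0
```

Request:
{"fn": "arm_command", "kwargs": {"rows": [[[0.87,0.03,0,0,0,0,0.68],[0.87,0.03,0,0,0,0,0.68],[0.87,0.03,0,0,0,0,0.68],[0.87,0.03,0,0,0,0,0.68]]]}}

```text
t: 8.67
eef_pos: [469.1, 154.7, 273.7]
tcp_rot: [-3.141, -0.001, 1.686]
ft_force: [-0.9, 0.3, 0.1]
opening: 0.843
grip_force: 0.0
```

Request:
{"fn": "arm_command", "kwargs": {"rows": [[[0.516,-0.072,0,0,0,0,0.68],[0.516,-0.072,0,0,0,0,0.68],[0.516,-0.072,0,0,0,0,0.68],[0.516,-0.072,0,0,0,0,0.68],[0.516,-0.072,0,0,0,0,0.68],[0.516,-0.072,0,0,0,0,0.68]]]}}

```text
t: 9.17
eef_pos: [451.1, 224.7, 274.0]
tcp_rot: [-3.141, 0.0, 1.681]
ft_force: [0.9, 0.4, -0.5]
opening: 0.838
grip_force: 0.0
```

Run:
```python
from h import *
p,d=read_camera("side"); cv2.imwrite("pics/side1.png",p[100:330,200:450,::-1])
plan([[450.7,225.8,194]],1.682)
```

```text
[450.7, 225.8, 194] [ 0.008 -0.002  0.534] turn z -0.0002 rows>= 2
```

View pics/side1.png

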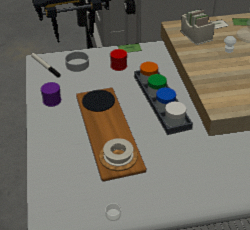

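The tape roll now sits on the cork coaster, at (118,152) in the crop. The cutter is at (77,60), next to the knife. I'll lower onto the cutter.

Request:
{"fn": "arm_command", "kwargs": {"rows": [[[0.007,0,0.15,0,0,0,0.68],[0.007,0,0.3,0,0,0,0.68],[0.007,0,0.42,0,0,0,0.68],[0.007,0,0.5,0,0,0,0.68],[0.007,0,0.53,0,0,0,0.68],[0.007,0,0.53,0,0,0,0.68],[0.007,0,0.53,0,0,0,0.68]]]}}

```text
t: 9.8
eef_pos: [451.0, 226.3, 195.0]
tcp_rot: [3.141, -0.0, 1.681]
ft_force: [-0.3, -0.5, -0.5]
opening: 0.834
grip_force: 0.0
```

Request:
{"fn": "arm_command", "kwargs": {"rows": [[[0,0,0,0,0,0,-1],[0,0,0,0,0,0,-1],[0,0,0,0,0,0,-1],[0,0,0,0,0,0,-1],[0,0,0,0,0,0,-1],[0,0,0,0,0,0,-1],[0,0,0,0,0,0,-1],[0,0,0,0,0,0,-1],[0,0,0,0,0,0,-1],[0,0,0,0,0,0,-1]]]}}

```text
t: 10.63
eef_pos: [450.7, 226.9, 195.2]
tcp_rot: [3.141, -0.0, 1.683]
ft_force: [0.1, -1.8, 6.7]
opening: 0.625
grip_force: 30.0
```

Request:
{"fn": "arm_command", "kwargs": {"rows": [[[0,0,-0.18,0,0,0,-1],[0,0,-0.36,0,0,0,-1],[0,0,-0.54,0,0,0,-1],[0,0,-0.54,0,0,0,-1]]]}}

```text
t: 10.97
eef_pos: [451.1, 227.1, 279.8]
tcp_rot: [3.136, -0.001, 1.683]
ft_force: [0.9, 0.7, -0.1]
opening: 0.624
grip_force: 30.0
```

Request:
{"fn": "arm_command", "kwargs": {"rows": [[[-0.2,0.02,0,0,0,0,-1],[-0.4,0.04,0,0,0,0,-1],[-0.649,0.057,0,0,0,0,-1],[-0.649,0.057,0,0,0,0,-1]]]}}

```text
t: 11.3
eef_pos: [470.7, 127.0, 275.4]
tcp_rot: [-3.142, 0.0, 1.679]
ft_force: [-0.3, 1.0, -0.6]
opening: 0.625
grip_force: 30.0
```

Request:
{"fn": "arm_command", "kwargs": {"rows": [[[-0.25,0.005,0,0,0,0,-1],[-0.513,0.01,0,0,0,0,-1],[-0.513,0.01,0,0,0,0,-1],[-0.513,0.01,0,0,0,0,-1],[-0.513,0.01,0,0,0,0,-1],[-0.513,0.01,0,0,0,0,-1]]]}}

```text
t: 11.8
eef_pos: [479.8, 55.6, 275.6]
tcp_rot: [-3.141, -0.0, 1.683]
ft_force: [0.5, -0.1, -0.6]
opening: 0.623
grip_force: 30.0
```

Run:
```python
from h import *
plan([[480,53.7,211.5]],1.682)
```

```text
[480, 53.7, 211.5] [-0.013 -0.     0.427] turn z 0.0002 rows>= 2
```

Run:
```python
from h import *
p,d=read_camera("scene"); cv2.imwrite("pics/scene1.png",cv2.resize(p[110:300,220:440,::-1],None,fx=3,fy=3))
```

```text
(no output)
```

View pics/scene1.png

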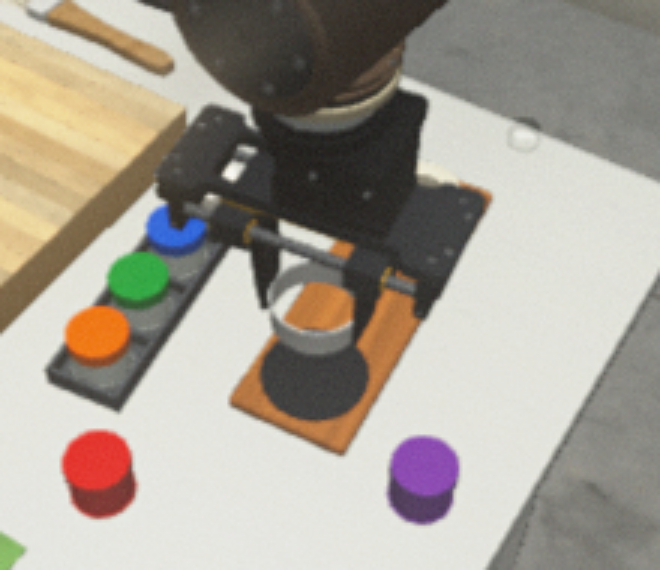

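Run:
```python
from h import *
s=state();b=s['eef_pos'][2]-190-5
for (x,y,z) in [(312,296,23),(314,316,0)]:
    print(plane('scene',(220+x/3,110+y/3),b+z), s['eef_pos'])
```

```text
[481.7031455   56.04744392 103.62180349] [479.83339929  55.7872129  275.62180349]
[481.19212589  53.70455929  80.62180349] [479.83339929  55.7872129  275.62180349]
```

The ring hangs upright at about (312,305) in the crop, centred between the fingers within 2 mm. I'll lower it onto the slate.

Request:
{"fn": "arm_command", "kwargs": {"rows": [[[-0.01,0,0.15,0,0,0,-1],[-0.01,0,0.28,0,0,0,-1],[-0.01,0,0.36,0,0,0,-1],[-0.01,0,0.39,0,0,0,-1],[-0.01,0,0.41,0,0,0,-1],[-0.01,0,0.425,0,0,0,-1],[-0.01,0,0.425,0,0,0,-1],[-0.01,0,0.425,0,0,0,-1]]]}}

```text
t: 12.52
eef_pos: [480.3, 53.5, 212.6]
tcp_rot: [3.14, 0.0, 1.683]
ft_force: [0.5, 0.3, -0.7]
opening: 0.624
grip_force: 30.0
```

Request:
{"fn": "arm_command", "kwargs": {"rows": [[[0,0,0,0,0,0,0.6],[0,0,0,0,0,0,0.6],[0,0,0,0,0,0,0.6],[0,0,0,0,0,0,0.6],[0,0,0,0,0,0,0.6],[0,0,0,0,0,0,0.6]]]}}

```text
t: 13.02
eef_pos: [480.2, 53.2, 212.0]
tcp_rot: [3.141, -0.0, 1.682]
ft_force: [-0.0, -0.4, -0.8]
opening: 0.799
grip_force: 0.0
```

Request:
{"fn": "arm_command", "kwargs": {"rows": [[[0,0,-0.15,0,0,0,0.6],[0,0,-0.3,0,0,0,0.6],[0,0,-0.45,0,0,0,0.6],[0,0,-0.6,0,0,0,0.6],[0,0,-0.6,0,0,0,0.6]]]}}

```text
t: 13.43
eef_pos: [480.6, 53.3, 305.3]
tcp_rot: [3.136, 0.001, 1.683]
ft_force: [0.5, 1.3, -0.6]
opening: 0.801
grip_force: 0.0
```

Run:
```python
from h import *
plan([[619.5,65.3,295],[619.5,65.3,211],[619.5,65.3,295],[550,10,295],[486.2,-36.1,295],[486.2,-36.1,220],[486.2,-36.1,300],[560,60,300],[613.2,119.8,300],[613.2,119.8,211],[613.2,119.8,300],[540,40,300],[486.2,-36.1,300],[486.2,-36.1,260.5],[486.2,-36.1,330]],1.682)
```

```text
[619.5, 65.3, 295] [-0.024  0.929  0.069] turn z 0.0001 rows>= 4
[619.5, 65.3, 211] [-0.   -0.    0.56] turn z 0 rows>= 3
[619.5, 65.3, 295] [ 0.    0.   -0.56] turn z 0 rows>= 3
[550, 10, 295] [-0.315 -0.501 -0.   ] turn z 0 rows>= 3
[486.2, -36.1, 295] [-0.258 -0.457 -0.   ] turn z 0 rows>= 2
[486.2, -36.1, 220] [-0.  -0.   0.5] turn z 0 rows>= 2
[486.2, -36.1, 300] [ 0.     0.    -0.533] turn z 0 rows>= 2
[560, 60, 300] [0.582 0.56  0.   ] turn z 0 rows>= 3
[613.2, 119.8, 300] [0.357 0.397 0.   ] turn z 0 rows>= 2
[613.2, 119.8, 211] [-0.    -0.     0.593] turn z 0 rows>= 3
[613.2, 119.8, 300] [ 0.     0.    -0.593] turn z 0 rows>= 3
[540, 40, 300] [-0.475 -0.544 -0.   ] turn z 0 rows>= 3
[486.2, -36.1, 300] [-0.464 -0.413 -0.   ] turn z 0 rows>= 3
[486.2, -36.1, 260.5] [-0.    -0.     0.263] turn z 0 rows>= 1
[486.2, -36.1, 330] [ 0.     0.    -0.463] turn z 0 rows>= 2
```

Request:
{"fn": "arm_command", "kwargs": {"rows": [[[-0.024,0.929,0.05,0,0,0,0.35],[-0.024,0.929,0.05,0,0,0,0.35],[-0.024,0.929,0.05,0,0,0,0.35],[-0.024,0.929,0.05,0,0,0,0.35],[-0.024,0.929,0.05,0,0,0,0.35],[-0.024,0.929,0.05,0,0,0,0.35],[-0.024,0.929,0.05,0,0,0,0.35],[-0.024,0.929,0.05,0,0,0,0.35],[-0.024,0.929,0.05,0,0,0,0.35]]]}}

```text
t: 14.18
eef_pos: [618.3, 65.2, 294.7]
tcp_rot: [-3.141, -0.0, 1.682]
ft_force: [-0.4, -0.1, 1.4]
opening: 0.672
grip_force: 0.0
```

Run:
```python
from h import *
plan([[619.5,65.3,211]],1.682); print(state()['eef_pos'])
```

```text
[619.5, 65.3, 211] [0.    0.008 0.558] turn z 0.0001 rows>= 3
[618.33706671  65.15122423 294.72631008]
```

Request:
{"fn": "arm_command", "kwargs": {"rows": [[[0,0.004,0.15,0,0,0,0.35],[0,0.004,0.3,0,0,0,0.35],[0,0.004,0.42,0,0,0,0.35],[0,0.004,0.51,0,0,0,0.35],[0,0.004,0.555,0,0,0,0.35],[0,0.004,0.555,0,0,0,0.35],[0,0.004,0.555,0,0,0,0.35]]]}}

```text
t: 14.77
eef_pos: [619.6, 65.3, 211.7]
tcp_rot: [3.141, -0.0, 1.682]
ft_force: [0.4, -0.6, 0.9]
opening: 0.675
grip_force: 0.0
```

Request:
{"fn": "arm_command", "kwargs": {"rows": [[[0,0,0,0,0,0,-1],[0,0,0,0,0,0,-1],[0,0,0,0,0,0,-1],[0,0,0,0,0,0,-1],[0,0,0,0,0,0,-1],[0,0,0,0,0,0,-1],[0,0,0,0,0,0,-1],[0,0,0,0,0,0,-1]]]}}

```text
t: 15.43
eef_pos: [619.8, 65.3, 211.9]
tcp_rot: [3.141, 0.0, 1.682]
ft_force: [-1.1, 0.0, 5.9]
opening: 0.457
grip_force: 30.0
```

Request:
{"fn": "arm_command", "kwargs": {"rows": [[[0,0,-0.1,0,0,0,-1],[0,0,-0.25,0,0,0,-1],[0,0,-0.4,0,0,0,-1],[0,0,-0.56,0,0,0,-1],[0,0,-0.56,0,0,0,-1],[0,0,-0.56,0,0,0,-1]]]}}

```text
t: 15.93
eef_pos: [619.6, 65.3, 296.2]
tcp_rot: [3.139, 0.0, 1.682]
ft_force: [0.1, -0.7, -1.5]
opening: 0.457
grip_force: 30.0
```

Request:
{"fn": "arm_command", "kwargs": {"rows": [[[-0.1,-0.16,0,0,0,0,-1],[-0.2,-0.32,0,0,0,0,-1],[-0.3,-0.48,0,0,0,0,-1],[-0.4,-0.64,0,0,0,0,-1],[-0.5,-0.83,0,0,0,0,-1],[-0.573,-0.958,0,0,0,0,-1],[-0.573,-0.958,0,0,0,0,-1],[-0.573,-0.958,0,0,0,0,-1],[-0.573,-0.958,0,0,0,0,-1]]]}}

```text
t: 16.68
eef_pos: [486.9, -36.1, 294.7]
tcp_rot: [-3.141, -0.0, 1.682]
ft_force: [0.5, -1.5, -1.8]
opening: 0.455
grip_force: 30.0
```

Run:
```python
from h import *
plan([[486.2,-36.1,220]],1.682); print(state()['eef_pos'])
p,d=read_camera("scene"); cv2.imwrite("pics/scene2.png",cv2.resize(p[110:300,220:440,::-1],None,fx=3,fy=3))
```

```text
[486.2, -36.1, 220] [ 0.001 -0.004  0.498] turn z 0.0 rows>= 2
[486.86545319 -36.12847247 294.71525808]
```

View pics/scene2.png

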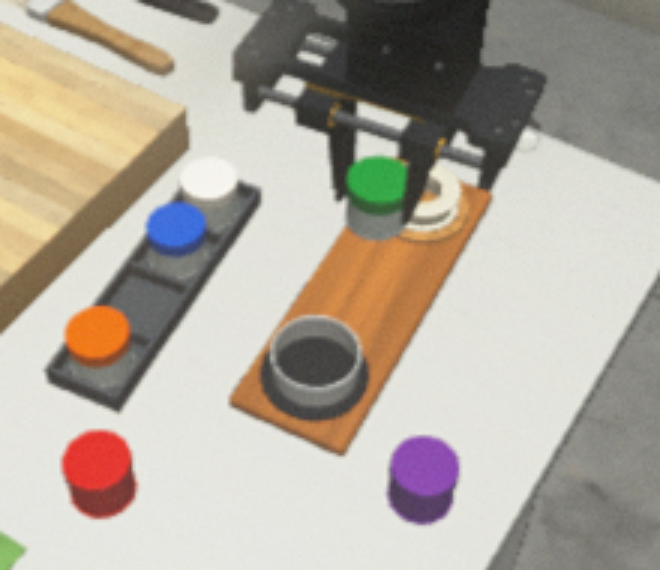

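The cutter is on the slate at (315,360) and the green tin hangs upright at (378,195). The blue and white tins are undisturbed. Next I place green and fetch orange.

Request:
{"fn": "arm_command", "kwargs": {"rows": [[[0,-0.003,0.15,0,0,0,-1],[0,-0.003,0.3,0,0,0,-1],[0,-0.003,0.4,0,0,0,-1],[0,-0.003,0.45,0,0,0,-1],[0,-0.003,0.48,0,0,0,-1],[0,-0.003,0.498,0,0,0,-1],[0,-0.003,0.498,0,0,0,-1],[0,-0.003,0.498,0,0,0,-1]]]}}

```text
t: 17.4
eef_pos: [486.2, -36.1, 221.0]
tcp_rot: [3.141, 0.0, 1.683]
ft_force: [0.6, -0.6, -1.1]
opening: 0.457
grip_force: 30.0
```

Request:
{"fn": "arm_command", "kwargs": {"rows": [[[0,0,0,0,0,0,0.35],[0,0,0,0,0,0,0.35],[0,0,0,0,0,0,0.35],[0,0,0,0,0,0,0.35],[0,0,0,0,0,0,0.35],[0,0,0,0,0,0,0.35]]]}}

```text
t: 17.9
eef_pos: [486.0, -36.2, 220.6]
tcp_rot: [3.141, -0.0, 1.682]
ft_force: [-0.3, -0.3, -0.1]
opening: 0.677
grip_force: 0.0
```

Request:
{"fn": "arm_command", "kwargs": {"rows": [[[0,0,-0.15,0,0,0,0.35],[0,0,-0.3,0,0,0,0.35],[0,0,-0.45,0,0,0,0.35],[0,0,-0.533,0,0,0,0.35],[0,0,-0.533,0,0,0,0.35]]]}}

```text
t: 18.32
eef_pos: [486.2, -36.2, 302.7]
tcp_rot: [3.138, 0.001, 1.683]
ft_force: [0.2, -0.1, 0.7]
opening: 0.674
grip_force: 0.0
```

Request:
{"fn": "arm_command", "kwargs": {"rows": [[[0.15,0.15,0,0,0,0,0.35],[0.3,0.3,0,0,0,0,0.35],[0.45,0.45,0,0,0,0,0.35],[0.6,0.6,0,0,0,0,0.35],[0.75,0.75,0,0,0,0,0.35],[0.939,0.957,0,0,0,0,0.35],[0.939,0.957,0,0,0,0,0.35],[0.939,0.957,0,0,0,0,0.35],[0.939,0.957,0,0,0,0,0.35],[0.939,0.957,0,0,0,0,0.35]]]}}

```text
t: 19.15
eef_pos: [612.4, 119.0, 299.8]
tcp_rot: [-3.14, -0.0, 1.682]
ft_force: [0.5, 0.3, -0.1]
opening: 0.674
grip_force: 0.0
```

Run:
```python
from h import *
plan([[613.2,119.8,211.5]],1.682); print(state()['eef_pos'])
for n,s in(('scene',(346,171)),):
    p,d=read_camera(n); c=blob(p,s,20,lambda h,s,v:(s>120)&(h>45)&(h<80)); print(n,fitc(circ(n,c,52)),cv2.contourArea(c))
```

```text
[613.2, 119.8, 211.5] [0.005 0.006 0.589] turn z -0.0 rows>= 3
[612.37522273 118.95252513 299.79529592]
scene (array([493.16918843, -50.10747203]), np.float64(12.178536153834903)) 34.5
```

Request:
{"fn": "arm_command", "kwargs": {"rows": [[[0.004,0.003,0.15,0,0,0,0.35],[0.004,0.003,0.3,0,0,0,0.35],[0.004,0.003,0.45,0,0,0,0.35],[0.004,0.003,0.55,0,0,0,0.35],[0.004,0.003,0.588,0,0,0,0.35],[0.004,0.003,0.588,0,0,0,0.35],[0.004,0.003,0.588,0,0,0,0.35]]]}}

```text
t: 19.78
eef_pos: [613.4, 119.9, 212.9]
tcp_rot: [3.141, -0.0, 1.682]
ft_force: [-0.2, -0.3, 0.8]
opening: 0.673
grip_force: 0.0
```

Request:
{"fn": "arm_command", "kwargs": {"rows": [[[0,0,0,0,0,0,-1],[0,0,0,0,0,0,-1],[0,0,0,0,0,0,-1],[0,0,0,0,0,0,-1],[0,0,0,0,0,0,-1],[0,0,0,0,0,0,-1],[0,0,0,0,0,0,-1],[0,0,0,0,0,0,-1]]]}}

```text
t: 20.45
eef_pos: [613.5, 120.4, 213.0]
tcp_rot: [3.14, -0.0, 1.682]
ft_force: [0.2, -0.5, 6.1]
opening: 0.459
grip_force: 30.0
```

Request:
{"fn": "arm_command", "kwargs": {"rows": [[[0,0,-0.1,0,0,0,-1],[0,0,-0.25,0,0,0,-1],[0,0,-0.4,0,0,0,-1],[0,0,-0.6,0,0,0,-1],[0,0,-0.6,0,0,0,-1],[0,0,-0.6,0,0,0,-1]]]}}

```text
t: 20.95
eef_pos: [613.3, 120.4, 303.6]
tcp_rot: [3.139, -0.0, 1.683]
ft_force: [0.3, -0.2, -2.0]
opening: 0.455
grip_force: 30.0
```

Run:
```python
from h import *
print(state()['eef_pos'])
for n in('scene','side'):
    p,d=read_camera(n); c=blob(p,(330,200),70,lambda h,s,v:(s>120)&(h>45)&(h<80)); print(n,fitc(circ(n,c,52)),cv2.contourArea(c))
s=state(); p,d=read_camera("wrist"); f=dict(pos=s['eef_pos'],rot=s['tcp_rot'])
c=blob(p,(300,200),200,lambda h,s,v:(s>120)&(h>45)&(h<80)); print(fitc(wplane(f,cv2.convexHull(c)[:,0],52)[:,:2]),cv2.contourArea(c))
cv2.imwrite("pics/w4.png",p[:,:,::-1])
```

```text
[613.2958083  120.44858741 303.59988412]
scene (array([486.90216843, -36.26988744]), np.float64(21.38491634585601)) 216.5
side (array([486.85559066, -44.96009408]), np.float64(25.53374071198226)) 275.0
(array([471.00063964, -24.63462752]), np.float64(4.800022845831902)) 22.5
```

View pics/w4.png

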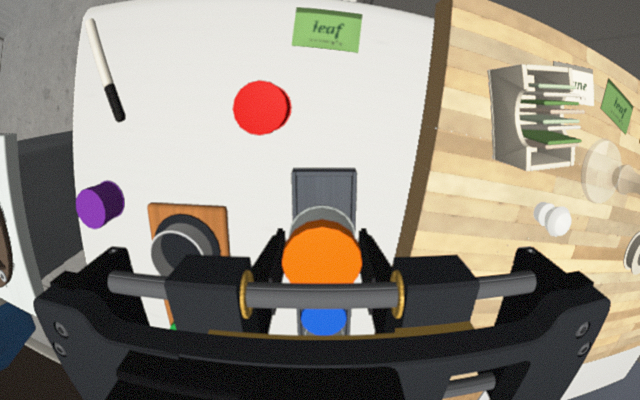

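The orange tin hangs between the fingers at (322,250), blue is still in its pocket at (323,320), and the cutter is on the slate at (185,250). The scene camera puts green at (486.9,-36.3). I'll carry orange over it.

Request:
{"fn": "arm_command", "kwargs": {"rows": [[[-0.15,-0.15,0,0,0,0,-1],[-0.3,-0.3,0,0,0,0,-1],[-0.45,-0.45,0,0,0,0,-1],[-0.6,-0.6,0,0,0,0,-1],[-0.75,-0.75,0,0,0,0,-1],[-0.9,-0.9,0,0,0,0,-1],[-0.939,-0.957,0,0,0,0,-1],[-0.939,-0.957,0,0,0,0,-1],[-0.939,-0.957,0,0,0,0,-1],[-0.939,-0.957,0,0,0,0,-1]]]}}

```text
t: 21.93
eef_pos: [487.1, -35.0, 302.0]
tcp_rot: [3.142, -0.0, 1.683]
ft_force: [-0.4, 0.4, -1.1]
opening: 0.459
grip_force: 30.0
```

Run:
```python
from h import *
p,d=read_camera("scene"); cv2.imwrite("pics/scene3.png",cv2.resize(p[110:300,220:440,::-1],None,fx=3,fy=3))
print(state()['eef_pos']); plan([[486.5,-36,261]],1.682)
```

```text
[487.10583588 -34.89460451 301.97745559]
[486.5, -36, 261] [-0.007 -0.005  0.273] turn z 0.0002 rows>= 1
```

View pics/scene3.png

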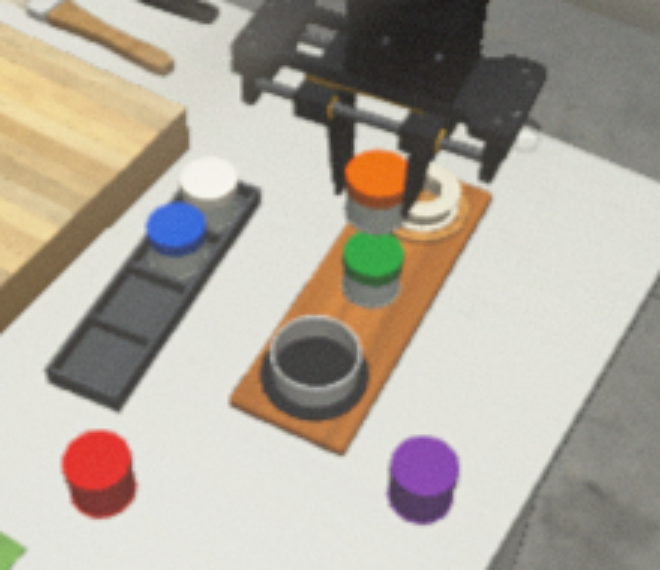

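Orange at (378,190) hangs upright above green at (372,265). I'll lower it, release and retreat.

Request:
{"fn": "arm_command", "kwargs": {"rows": [[[-0.006,-0.004,0.08,0,0,0,-1],[-0.006,-0.004,0.16,0,0,0,-1],[-0.006,-0.004,0.21,0,0,0,-1],[-0.006,-0.004,0.24,0,0,0,-1],[-0.006,-0.004,0.26,0,0,0,-1],[-0.006,-0.004,0.27,0,0,0,-1],[-0.006,-0.004,0.273,0,0,0,-1],[-0.006,-0.004,0.273,0,0,0,-1],[-0.006,-0.004,0.273,0,0,0,-1]]]}}

```text
t: 22.73
eef_pos: [486.0, -36.5, 261.7]
tcp_rot: [3.141, 0.0, 1.682]
ft_force: [-0.5, -0.1, -1.4]
opening: 0.455
grip_force: 30.0
```

Request:
{"fn": "arm_command", "kwargs": {"rows": [[[0,0,0,0,0,0,0.35],[0,0,0,0,0,0,0.35],[0,0,0,0,0,0,0.35],[0,0,0,0,0,0,0.35],[0,0,0,0,0,0,0.35],[0,0,0,0,0,0,0.35]]]}}

```text
t: 23.23
eef_pos: [485.9, -36.5, 261.4]
tcp_rot: [3.141, -0.0, 1.682]
ft_force: [0.3, -0.7, -0.5]
opening: 0.674
grip_force: 0.0
```

Request:
{"fn": "arm_command", "kwargs": {"rows": [[[0,0,-0.15,0,0,0,0.35],[0,0,-0.3,0,0,0,0.35],[0,0,-0.45,0,0,0,0.35],[0,0,-0.6,0,0,0,0.35],[0,0,-0.9,0,0,0,0.35],[0,0,-0.9,0,0,0,0.35],[0,0,-0.9,0,0,0,0.35]]]}}

```text
t: 23.82
eef_pos: [485.8, -36.5, 398.4]
tcp_rot: [3.137, 0.001, 1.682]
ft_force: [0.7, 0.2, -0.7]
opening: 0.675
grip_force: 0.0
```

Request:
{"fn": "arm_command", "kwargs": {"rows": [[[0.2,0,0,0,0,0,0.35],[0.4,0,0,0,0,0,0.35],[0.6,0,0,0,0,0,0.35],[0.8,0,0,0,0,0,0.35],[0.8,0,0,0,0,0,0.35],[0.8,0,0,0,0,0,0.35],[0.8,0,0,0,0,0,0.35],[0.8,0,0,0,0,0,0.35]]]}}

```text
t: 24.48
eef_pos: [472.7, 82.0, 395.7]
tcp_rot: [-3.141, -0.0, 1.682]
ft_force: [0.4, -0.7, -0.3]
opening: 0.67
grip_force: 0.0
```

Run:
```python
from h import *
O=lambda h,s,v:(s>190)&(h<14)&(h>5)&(v>160)
p1,d=read_camera("side"); p2,d=read_camera("scene"); s=state(); p3,d=read_camera("wrist"); f=dict(pos=s['eef_pos'],rot=s['tcp_rot'])
a=[cv2.resize(q,(400,300)) for q in (p1[130:300,220:446],p2[110:280,220:446])]
cv2.imwrite("pics/end.png",np.vstack([np.hstack(a)[:,:,::-1],p3[:250,::1,::-1][:, :640] if 0 else cv2.resize(p3[:250],(800,300))[:,:,::-1]]))
c=blob(p2,(345,170),40,O); print('scene orange',fitc(circ('scene',c,92)),cv2.contourArea(c))
c=blob(p3,(280,150),150,O); print('wrist orange',fitc(wplane(f,cv2.convexHull(c)[:,0],92)[:,:2]),cv2.contourArea(c))
```

```text
scene orange (array([483.10644331, -37.33719962]), np.float64(18.586049133794916)) 106.0Traceback (most recent call last):
  File "<stdin>", line 7, in <module>
  File "h.py", line 17, in blob
    return max(c,key=cv2.contourArea)
ValueError: max() iterable argument is empty
```

View pics/end.png

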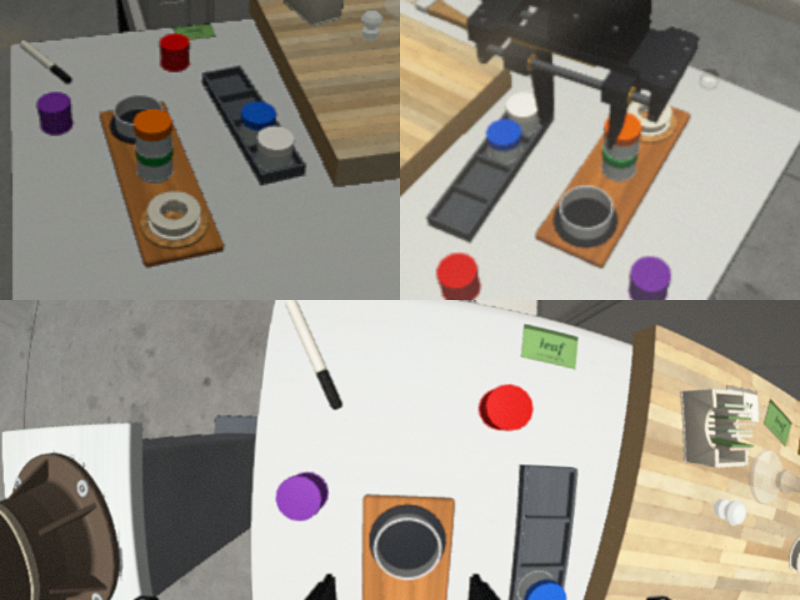

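The stack stands straight at (153,145) in the side view. The cutter is on the slate, the tape on the cork, blue and white are in the rack, and the gripper is clear. I'm handing the job in.

```bash
python3 -c "
from cell import *
print(job_done())"
```

```text
the job is handed in; nothing more can be done
None
```

The job is handed in with no score returned: the cutter is on the slate (left) coaster and the tape roll on the cork (right). The green tin stands midway with the orange tin on top, blue and white are still in the rack, and everything is released (about 24.5 s of the 96 s used).

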